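# Slide the pepper mill home into its rack

## Robot

A 6-joint arm with a two-finger parallel gripper is mounted at the origin on a cart in front of the work surface, level with it; the furniture and walls round the work are solid. World frame = base frame: x ahead of the robot, y to its left, z up, the work surface at z = 0. Lengths are in m, angles in rad, forces in N, time in s.
With the tool pointing down it reaches from about 0.35 to 0.975 m from the base axis. Payload 4.9 kg.
Tool frame: the origin (TCP) lies on the mounting face of the last link; the fingertips stand 173 mm ahead of it and the grasp point (between the pads) lies 155 mm ahead of it; z points along the fingers, y is the direction in which the jaws open and shut (so a half turn about z gives the same grasp; the last joint's range is limited). The gripper opens to 85 mm and grips with 20 to 120 N. Pads are 22 mm wide; open, the fingers measure 114 mm over their backs; the gripper's body (76 mm by 85 mm) begins 54 mm behind the grasp point. The pads swing forward as they close: fully open they stand 13 mm farther back than shut.
Start: joints at [1.095, 0.053, 1.613, -0, 1.476, -0.119], TCP at [0.218, 0.586, 0.405] pointing down, gripper open.
Joint ranges: [-3.01, 3.01], [-1.01, 2.22], [0.06, 2.58], [-1.02, 4.17], [0.09, 2.62], [-3.14, 3.14]. Speed limits (rad/s): [2.57, 2.57, 3.14, 3.14, 3.14, 3.14].

## Interface

Orientations are given as a rotation vector (axis times angle).
In Python, from station import ctrl gives the robot as it stands. The module is installed in compiled form; this text tells all that it offers.
- The arm moves only by the tool jog_arm, never from a script. Its argument "steps" is a list of rows, each a list of 2 entries, a list of its own where there are three numbers: the shift along the tool's x, y, z in cm, then the turn, a rotation vector about the tool's x, y, z in degrees. In form: [[[tx, ty, tz], [rx, ry, rz]], ...]. A call has 1 to 8 rows; each row shifts and turns the pose as measured when the row begins, along the tool's axes as they then stand; what a row does not reach is not made up. A row lasts 1/10 s, in which the tool goes at most 50 mm and 8.59 degrees, less where a joint would pass 70% of its speed; a pose out of reach is approached as far as the arm can. A call is refused whole if a number of a shift passes 5 or a number of a turn 8.59, either way. A call with a gripper value outside its range is refused whole. "fingers" is the gripper command: -1 is shut, 1 is fully open, values between are in proportion, set as the call begins (left out, the last holds). The fingers move at their own pace and stop on an object; "grip_force" is the grip in N (left out, the last holds). Time passes only in rows, so rows that do not move let the fingers close. It gives the time, the measured TCP pose, the force and the opening at its end, in the units of the state.
- ctrl.get_obs(): the state, without advancing time (a new reading comes with each control period).
- ctrl.get_image(name): name is "scene" or "top" or "wrist"; returns the picture (480x640x3 uint8, red, green, blue); there is no depth.
- ctrl.camera_info(name): a dict with "K" (3x3 intrinsics, pixels), "camera_from_world" (4x4, takes a point from world to camera coordinates). Camera axes: x right, y up, looking along -z (the intrinsics and any distortion apply to the point x, -y, -z); pixel columns grow to the right and rows downward; lengths in m; the calibration is good to about 2 mm. A picture is of the moment at which its call begins: read the wrist's pose just before it. camera_info takes no time and is no camera call; for the wrist camera it gives the pose at the moment of the call.
- ctrl.finish_job(): hands the job in, once; it reports no verdict.
The state is a dict: "t": time; "q": joint angles; "dq": joint speeds; "effort": joint torques, N m; "tool_pos": TCP position; "tool_rot": TCP orientation; "contact_force": force on the tool from outside, world axes, zero at the start; "wrist_torque": the same for the moment, N m; "opening": finger opening in m.
Only numpy, scipy, OpenCV 4.12 (cv2) and the standard library are available. Lean on these libraries where they do the work, as an engineer would, in place of code of your own. Each camera call takes 0.05 s, during which the arm holds its last target.

## Task

Push the pepper mill that stands out on the open worktop into the empty bay of the wooden rack (the one with the round cork mat), until it stands against the rack's back rail. Only push it: it must stay upright and slide on the worktop the whole way, never lifted or tipped. Leave the spice jar in the other bay and everything else where it stands.

Things in the scene. Friction and masses are not known exactly. Their poses are not given: they have to be found in the camera images.
- mill: dark-wood pepper mill with a round head, foot a circle of 58 mm, 170 mm tall, 0.13 to 0.25 kg, standing free near the front of the worktop (the similar mill at the back wall is not meant). Origin: centre of its underside; z up its axis. Pushed higher than about 35 mm above the worktop it may tip; pushed lower it slides, needing 1 to 2 N. Lean the tool so that the fingertips lead
- rack: low light-wood rack fixed to the worktop, 178 mm wide, two bays side by side, open towards its +y (the robot's left, to 0.12 rad). Origin: on the worktop midway between the bay centres, which lie at x = -42 and +42 mm. Bays are 74 mm wide; the rails beside them are 10 mm thick, 34 mm high and end at y = +29 mm
- mat: thin round cork mat, 52 mm across, 1 mm thick and flush (nothing catches on it), on the worktop in the empty bay of the rack, either the bay nearer to the robot or the farther one. Origin: its centre, at rack y = 0
- spice_jar: small spice jar with a yellow screw cap, 43 mm across and 102 mm tall, standing loose in the rack's other bay. Origin: centre of its underside. Must stay
- tape: roll of brown tape lying flat, 92 mm across, 48 mm high, behind the strip of worktop in which the mill stands. Origin: centre of its underside. Must stay
- spoon: steel table spoon 188 mm long, 39 mm wide, 16 mm high, lying to the left of the mill. Origin: centre of its underside. Must stay
- lemon_1: yellow lemon about 72 mm long, 58 mm high, behind and to the left. Must stay
- tall_mug: mug, terracotta above and white below, with a handle, 105 mm tall and 90 mm across, 122 mm with the handle, standing behind the mill's way. Origin: centre of its underside. Must stay
- rack_back (a point): middle of the foot of the rack's back rail, on its inner face, at rack y = -26 mm, at worktop height; the back rail is 60 mm high. A mill fully home against it has its axis at about rack y = +3 mm

How it is judged:
On the way:
1. the mill has come to the mouth of the empty bay, upright on the worktop (horizontal distance between mill and mat below 0.11 m and angle between mill's own z axis and vertical below 0.15 rad), for 0.1 s.
At the end, for the whole second after the job is handed in: The mill stands upright and at rest on the worktop in the bay with the mat, its axis within 16 mm of the mat's centre and its foot within 10 mm of the rack's back rail (horizontal distance between mill and mat below 0.016 m and y of mill in the frame of rack below 0.013 m and angle between mill's own z axis and vertical below 0.05 rad and height (world z) of mill below 0.004 m and linear speed of mill below 0.01 m/s); the robot touches nothing.
It fails at once if the mill tips by more than about 14 degrees (angle between mill's own z axis and vertical above 0.25 rad).
It fails at once if the mill is lifted off the worktop (height (world z) of mill above 0.012 m).
It fails at once if the spice jar is moved more than 15 mm (distance of spice_jar from where it was at the start of the episode above 0.015 m).
It fails at once if the tape, spoon, lemon or mug is moved more than 20 mm (distance of any of tape, spoon, lemon_1, tall_mug from where it was at the start of the episode above 0.02 m).
It also fails if it takes over 51 s, if anything falls off the work surface, if the arm or the gripper's body presses on something with over 40 N, if the wrist force passes 120 N, or if a joint passes its speed limit or range.

## Working session

There is one attempt and no reset: what is moved stays moved. The work goes in short steps, Python scripts to look and compute and a tool call to move; the robot and the scene stay as the last step left them, time stands still between calls to the robot, and variables do not carry over. Pictures are saved under pics/ and viewed, and the job is handed in when it is done.

Besides the shell and the picture viewer there is one more tool, called as name([rows], argument=value, ...), one row to a line, values as JSON. jog_arm: Moves the arm, as the interface text tells. Its arguments: {"type":"object","properties":{"steps":{"type":"array","items":{"type":"array"}},"fingers":{"type":"number"},"grip_force":{"type":"number"}},"required":["steps"]}

```bash
mkdir -p pics
cat > h.py <<'E'
import numpy as np, cv2
from station import ctrl
from scipy.spatial.transform import Rotation as R
def snap(n,f):
    im=ctrl.get_image(n); cv2.imwrite('pics/'+f,im[:,:,::-1]); return im
def ray(n,u,v):
    c=ctrl.camera_info(n);K=np.array(c['K']);T=np.array(c['camera_from_world'])
    d=np.linalg.inv(K)@[u,v,1]; d=np.array([d[0],-d[1],-d[2]])
    Rw=T[:3,:3].T; o=-Rw@T[:3,3]; return o,Rw@d
def onz(n,u,v,z=0):
    o,d=ray(n,u,v); return (o+d*(z-o[2])/d[2])[:2]
def proj(n,p):
    c=ctrl.camera_info(n);K=np.array(c['K']);T=np.array(c['camera_from_world'])
    q=T[:3,:3]@p+T[:3,3]; q=K@[q[0],-q[1],-q[2]]; return q[:2]/q[2]
E
python3 - <<'E'
from h import *
for n in['scene','top']:
    snap(n,n+'0.png'); c=ctrl.camera_info(n); print(c)
print(ctrl.get_obs())
E
```

```text
{'K': array([[460.98513955,   0.        , 307.43969247],
       [  0.        , 460.98513955, 240.73964691],
       [  0.        ,   0.        ,   1.        ]]), 'camera_from_world': array([[ 0.71710864, -0.69691637,  0.00792281, -0.45525608],
       [ 0.27283983,  0.29116914,  0.91694   , -0.20240056],
       [-0.64133737, -0.65538394,  0.39894645, -0.76048169],
       [ 0.        ,  0.        ,  0.        ,  1.        ]])}
{'K': array([[544.70179476,   0.        , 325.32539305],
       [  0.        , 544.70179476, 239.49170135],
       [  0.        ,   0.        ,   1.        ]]), 'camera_from_world': array([[ 0.02539643, -0.999646  , -0.00793048, -0.03835616],
       [ 0.98517638,  0.02368094,  0.16990208, -0.60748194],
       [-0.16965413, -0.01212783,  0.98542904, -1.20132752],
       [ 0.        ,  0.        ,  0.        ,  1.        ]])}
{'t': 0.1, 'q': array([ 1.09496803e+00,  5.32812844e-02,  1.61418250e+00,  1.03370529e-05,
        1.47601901e+00, -1.19004418e-01]), 'dq': array([-0.00034169, -0.00391409, -0.00311686, -0.00028605,  0.00074098,
       -0.00076102]), 'effort': array([ 4.98746540e-04, -3.94898951e+01, -3.71365285e+01, -1.28143993e-04,
        3.86243555e-03,  7.04469443e-06]), 'tool_pos': array([0.21819637, 0.58540388, 0.40357617]), 'tool_rot': array([-5.57430097e-01, -3.09116908e+00,  2.83343335e-03]), 'contact_force': array([-0.24246618, -0.00427076,  0.81405497]), 'wrist_torque': array([-0.02601241,  0.02382492,  0.03217093]), 'opening': 0.08537764864303896}
```

View pics/scene0.png

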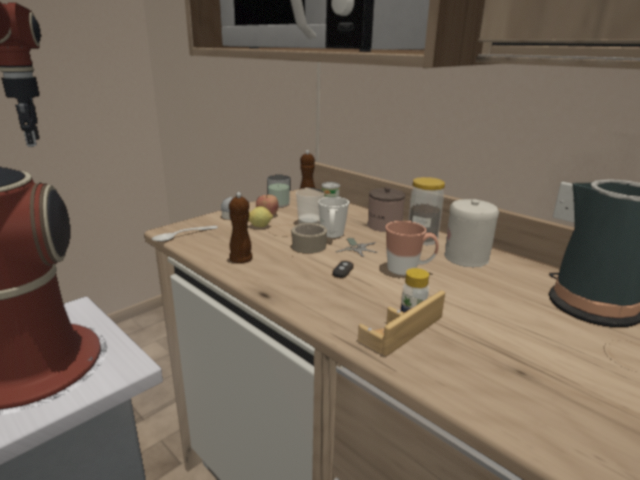

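View pics/top0.png

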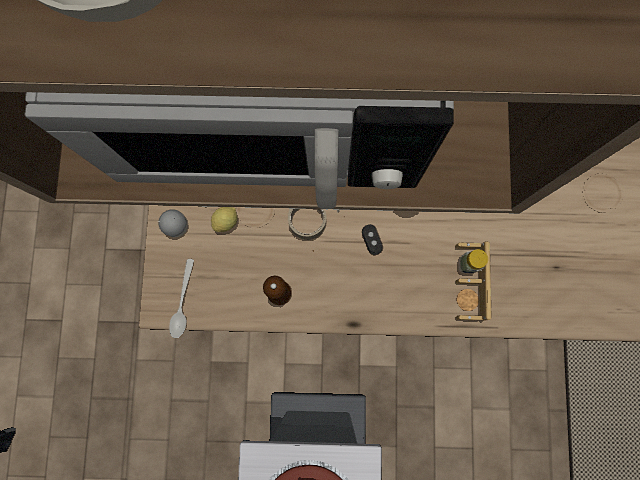

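The top view shows the mill near (277,291), the mat in the near bay at (467,299), the jar in the far bay, the spoon at (180,300), the tape at (307,222) and a dark key fob at (372,239). I'll measure these next.

Run:
```python
from h import *
im=cv2.imread('pics/top0.png')
a=cv2.resize(im[260:325,240:320],None,fx=5,fy=5,interpolation=cv2.INTER_CUBIC)
b=cv2.resize(im[232:332,440:510],None,fx=5,fy=5,interpolation=cv2.INTER_CUBIC)
s=cv2.imread('pics/scene0.png')
c=cv2.resize(s[190:270,215:265],None,fx=5,fy=5,interpolation=cv2.INTER_CUBIC)
H=np.zeros((500,400+350,3),np.uint8);H[:325,:400]=a;H[:,400:]=b;cv2.imwrite('pics/z0.png',H)
cv2.imwrite('pics/z1.png',c)
for p in[(467,299),(281,295),(178,325),(190,262),(460,318),(460,281),(460,245)]:print(p,onz('top',*p))
```

```text
(467, 299) [ 0.48341753 -0.3588657 ]
(281, 295) [0.48191817 0.07839984]
(178, 325) [0.40599924 0.31665822]
(190, 262) [0.55495578 0.29859091]
(460, 318) [ 0.43879855 -0.34173619]
(460, 281) [ 0.52537571 -0.34316524]
(460, 245) [ 0.61155215 -0.34458766]
```

View pics/z0.png

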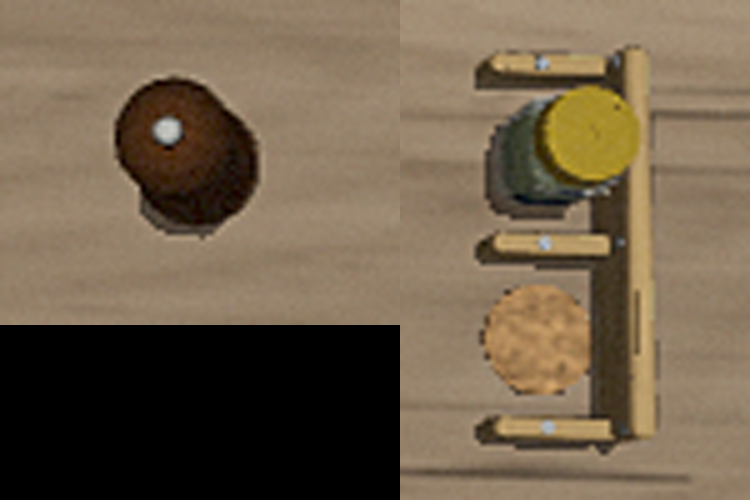

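View pics/z1.png

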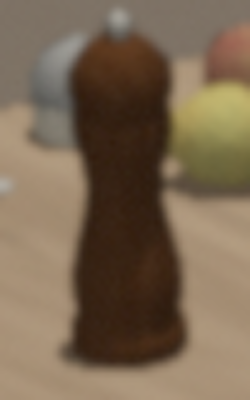

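Run:
```python
from h import *
print('mat',onz('top',467.6,300,.001))
for p in[(468.6,244.6),(469,280.6),(469.6,317.4)]:print('rail',onz('top',*p,.034))
# back rail top outer/ inner corners
for p in[(565,241.5),(571,318.5)]:pass
print('back rail top ends', onz('top',440+(627-400)/5,232+48/5,.06),onz('top',440+(632-400)/5,232+436/5,.06))
print('mill knob',onz('top',273.4,286,.168), [onz('top',273.4,286,z) for z in(.16,.17)])
# foot edges: scene
for p in[(230,257),(252,257),(241,262.4)]:print('scene',onz('scene',*p))
import itertools
o1,d1=ray('top',273.4,286);o2,d2=ray('scene',215+120/5,190+22/5)
A=np.stack([d1,-d2],1);t=np.linalg.lstsq(A,o2-o1,rcond=None)[0];print((o1+d1*t[0]),(o2+d2*t[1]))
for p in[(178,325),(190,262),(173,330),(186,330),(178,337)]:print('spoon',onz('top',*p))
# foot right/bottom silhouettes in top view
print(onz('top',240+258/5,260+160/5,.01),onz('top',240+195/5,260+225/5,.01))
```

```text
mat [ 0.4810464  -0.35997709]
rail [ 0.60727103 -0.35646769]
rail [ 0.52337835 -0.35577617]
rail [ 0.43955786 -0.35551851]
back rail top ends [ 0.61072998 -0.38819013] [ 0.43561716 -0.38613733]
mill knob [0.48870134 0.07948501] [array([0.48936681, 0.0803289 ]), array([0.48853497, 0.07927404])]
scene [0.47607965 0.11108564]
scene [0.51558993 0.07394189]
scene [0.47768657 0.06814719]
[0.4888598  0.07968596 0.16609501] [0.49010557 0.07880116 0.1661053 ]
spoon [0.40599924 0.31665822]
spoon [0.55495578 0.29859091]
spoon [0.39418283 0.32753315]
spoon [0.39495404 0.29711903]
spoon [0.37841138 0.31468451]
[0.488863   0.05294398] [0.45789359 0.08124426]
```

```bash
cat >> h.py <<'E'
A=np.radians(35);ZT=np.array([0,-np.sin(A),-np.cos(A)])
RT=np.stack([np.cross([1,0,0],ZT),[1,0,0],ZT],1)
def plan(tip,n,show=8):
    o=ctrl.get_obs();p=o['tool_pos'];r=R.from_rotvec(o['tool_rot']);g=np.array(tip)-.173*ZT;gr=R.from_matrix(RT)
    dv=(r.inv()*gr).as_rotvec()/n
    for i in range(min(n,show)):
        print((r.inv().apply((g-p)/n)*100).round(2).tolist(),np.degrees(dv).round(2).tolist()); p_=None; r=r*R.from_rotvec(dv)
def st():
    o=ctrl.get_obs();r=R.from_rotvec(o['tool_rot']);M=r.as_matrix()
    print('t',round(o['t'],2),'tcp',o['tool_pos'].round(4),'tip',(o['tool_pos']+.173*M[:,2]).round(4),'z',M[:,2].round(3),'y',M[:,1].round(3),'F',o['contact_force'].round(2),'open',round(o['opening'],4),'q',o['q'].round(2))
E
python3 - <<'E'
from h import *
st();plan([.4885,.2,.2],12)
E
```

```text
t 0.1 tcp [0.2182 0.5854 0.4036] tip [0.218  0.5851 0.2306] z [-0.001 -0.002 -1.   ] y [ 0.349  0.937 -0.002] F [-0.24 -0.    0.81] open 0.0854 q [ 1.09  0.05  1.61  0.    1.48 -0.12]
[-2.94, -1.45, 0.52] [1.76, -2.54, 5.61]
[-3.04, -1.13, 0.69] [1.76, -2.54, 5.61]
[-3.1, -0.81, 0.86] [1.76, -2.54, 5.61]
[-3.13, -0.48, 1.01] [1.76, -2.54, 5.61]
[-3.11, -0.14, 1.16] [1.76, -2.54, 5.61]
[-3.05, 0.2, 1.3] [1.76, -2.54, 5.61]
[-2.95, 0.54, 1.42] [1.76, -2.54, 5.61]
[-2.82, 0.87, 1.53] [1.76, -2.54, 5.61]
```

jog_arm([
  [[-2.9,-1.4,0.5],[1.8,-2.5,5.6]],
  [[-3.0,-1.1,0.7],[1.8,-2.5,5.6]],
  [[-3.1,-0.8,0.9],[1.8,-2.5,5.6]],
  [[-3.1,-0.5,1.0],[1.8,-2.5,5.6]],
  [[-3.1,-0.1,1.2],[1.8,-2.5,5.6]],
  [[-3.0,0.2,1.3],[1.8,-2.5,5.6]],
  [[-2.9,0.5,1.4],[1.8,-2.5,5.6]],
], fingers=-0.3)

```text
t: 0.8
tool_pos: [0.3747, 0.4145, 0.3633]
tool_rot: [1.451, 2.452, -0.402]
contact_force: [0.3, 0.8, -0.0]
opening: 0.0296
```

Run:
```python
from h import *
st();plan([.4885,.2,.2],8)
```

```text
t 0.8 tcp [0.3747 0.4145 0.3633] tip [0.3893 0.3512 0.203 ] z [ 0.084 -0.366 -0.927] y [ 0.881  0.462 -0.102] F [ 0.33  0.8  -0.03] open 0.0296 q [ 0.76 -0.01  1.76 -0.33  1.6   0.29]
[-1.73, 0.62, 0.9] [1.0, -1.5, 3.39]
[-1.66, 0.73, 0.93] [1.0, -1.5, 3.39]
[-1.59, 0.84, 0.96] [1.0, -1.5, 3.39]
[-1.51, 0.95, 0.98] [1.0, -1.5, 3.39]
[-1.43, 1.06, 1.01] [1.0, -1.5, 3.39]
[-1.34, 1.16, 1.02] [1.0, -1.5, 3.39]
[-1.24, 1.25, 1.03] [1.0, -1.5, 3.39]
[-1.13, 1.34, 1.04] [1.0, -1.5, 3.39]
```

jog_arm([
  [[-1.8,0.6,0.9],[1.0,-1.5,3.4]],
  [[-1.7,0.7,0.9],[1.0,-1.5,3.4]],
  [[-1.6,0.8,1.0],[1.0,-1.5,3.4]],
  [[-1.5,1.0,1.0],[1.0,-1.5,3.4]],
  [[-1.4,1.1,1.0],[1.0,-1.5,3.4]],
  [[-1.3,1.2,1.0],[1.0,-1.5,3.4]],
  [[-1.2,1.3,1.0],[1.0,-1.5,3.4]],
  [[-1.1,1.3,1.0],[1.0,-1.5,3.4]],
])

```text
t: 1.6
tool_pos: [0.4918, 0.2908, 0.3362]
tool_rot: [1.889, 1.844, -0.61]
contact_force: [-0.1, -0.0, 0.6]
opening: 0.0302
```

Run:
```python
from h import *
st();plan([.4885,.165,.04],8)
```

```text
t 1.6 tcp [0.4918 0.2908 0.3362] tip [0.4892 0.1897 0.1959] z [-0.015 -0.584 -0.811] y [ 1.    -0.024 -0.001] F [-0.07 -0.03  0.61] open 0.0302 q [ 0.5   0.08  1.74 -0.53  1.66  0.57]
[0.86, -0.03, 1.76] [-0.1, 0.1, -0.14]
[0.86, -0.03, 1.76] [-0.1, 0.1, -0.14]
[0.85, -0.03, 1.76] [-0.1, 0.1, -0.14]
[0.85, -0.04, 1.77] [-0.1, 0.1, -0.14]
[0.85, -0.04, 1.77] [-0.1, 0.1, -0.14]
[0.84, -0.04, 1.77] [-0.1, 0.1, -0.14]
[0.84, -0.04, 1.77] [-0.1, 0.1, -0.14]
[0.84, -0.04, 1.77] [-0.1, 0.1, -0.14]
```

jog_arm([
  [[0.9,0,1.8],[-0.1,0.1,-0.1]],
  [[0.9,0,1.8],[-0.1,0.1,-0.1]],
  [[0.9,0,1.8],[-0.1,0.1,-0.1]],
  [[0.9,0,1.8],[-0.1,0.1,-0.1]],
  [[0.8,0,1.8],[-0.1,0.1,-0.1]],
  [[0.8,-0.1,1.8],[-0.1,0.1,-0.2]],
  [[0.8,-0.1,1.7],[-0.1,0.1,-0.2]],
  [[0.8,0,1.7],[-0.1,0.1,-0.2]],
])

```text
t: 2.4
tool_pos: [0.491, 0.2608, 0.1747]
tool_rot: [1.879, 1.87, -0.589]
contact_force: [-0.2, -0.3, -0.1]
opening: 0.0297
```

Run:
```python
from h import *
st();plan([.4885,.155,.018],4)
s=snap('scene','s1.png');t=snap('top','t1.png')
a=cv2.resize(s[170:290,150:290],None,fx=5,fy=5,interpolation=cv2.INTER_CUBIC)
cv2.imwrite('pics/s1z.png',a[:,:,::-1])
b=cv2.resize(t[240:340,180:320],None,fx=5,fy=5,interpolation=cv2.INTER_CUBIC)
cv2.imwrite('pics/t1z.png',b[:,:,::-1])
```

```text
t 2.4 tcp [0.491  0.2608 0.1747] tip [0.4907 0.1619 0.0328] z [-0.002 -0.572 -0.821] y [ 1.    -0.005  0.001] F [-0.23 -0.32 -0.12] open 0.0297 q [ 0.45  0.25  1.85 -0.55  1.37  0.66]
[0.08, -0.06, 0.4] [-0.03, -0.03, -0.06]
[0.08, -0.06, 0.4] [-0.03, -0.03, -0.06]
[0.08, -0.06, 0.4] [-0.03, -0.03, -0.06]
[0.08, -0.06, 0.4] [-0.03, -0.03, -0.06]
```

View pics/s1z.png

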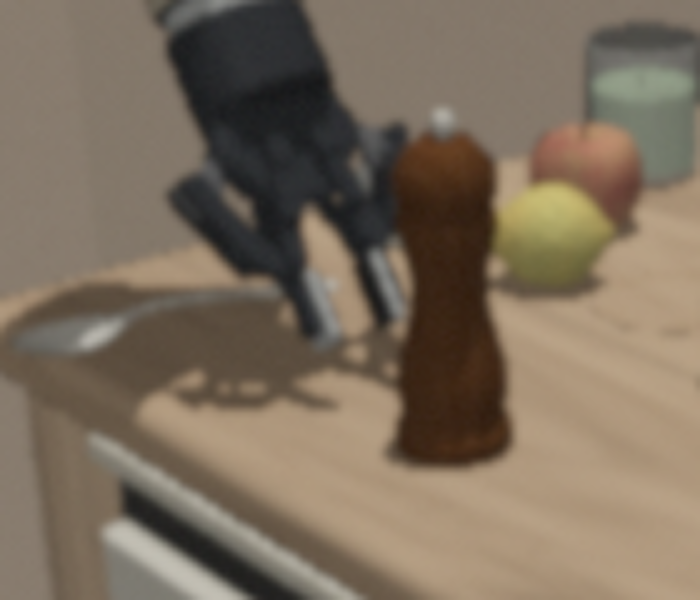

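View pics/t1z.png

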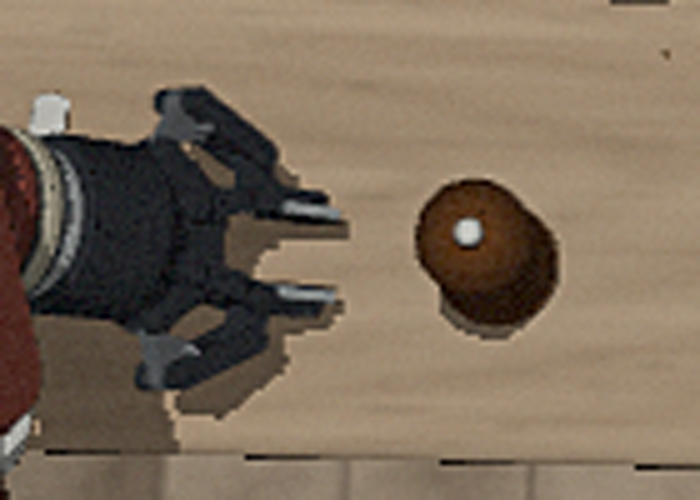

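Run:
```python
from h import *
u=RT[:,0]  # tool x
for nm,L in(('173',.173),('165',.165),('160',.16)):
    o=ctrl.get_obs();M=R.from_rotvec(o['tool_rot']).as_matrix()
    for sy in(-.017,.017):
        for dx in(-.011,.011):
            p=o['tool_pos']+M@[dx,sy,L]; a=proj('scene',p);b=proj('top',p)
            print(nm,sy,dx,p.round(3),'s1z',((a-[150,170])*5).round(),'t1z',((b-[180,240])*5).round())
```

```text
173 -0.017 -0.011 [0.471 0.152 0.037] s1z [340. 345.] t1z [337. 288.]
173 -0.017 0.011 [0.471 0.17  0.025] s1z [321. 357.] t1z [302. 289.]
173 0.017 -0.011 [0.505 0.152 0.037] s1z [396. 327.] t1z [341. 214.]
173 0.017 0.011 [0.505 0.17  0.024] s1z [377. 340.] t1z [306. 216.]
165 -0.017 -0.011 [0.471 0.156 0.044] s1z [334. 330.] t1z [324. 287.]
165 -0.017 0.011 [0.472 0.174 0.031] s1z [315. 343.] t1z [290. 288.]
165 0.017 -0.011 [0.505 0.156 0.044] s1z [390. 312.] t1z [329. 213.]
165 0.017 0.011 [0.506 0.174 0.031] s1z [372. 325.] t1z [294. 214.]
160 -0.017 -0.011 [0.472 0.159 0.048] s1z [330. 321.] t1z [317. 286.]
160 -0.017 0.011 [0.472 0.177 0.035] s1z [312. 334.] t1z [282. 287.]
160 0.017 -0.011 [0.506 0.159 0.048] s1z [387. 303.] t1z [321. 211.]
160 0.017 0.011 [0.506 0.177 0.035] s1z [368. 316.] t1z [286. 213.]
```

Run:
```python
from h import *
st();plan([.4885,.135,.015],6,1)
```

```text
t 2.5 tcp [0.4897 0.26   0.1725] tip [0.4884 0.1608 0.0308] z [-0.007 -0.574 -0.819] y [ 1.    -0.006 -0.005] F [-0.02 -0.34 -0.13] open 0.0297 q [ 0.45  0.25  1.86 -0.55  1.38  0.66]
[-0.2, -0.02, 0.46] [-0.07, 0.0, -0.02]
```

jog_arm([
  [[-0.2,0,0.5],[-0.1,0,0]],
  [[-0.2,0,0.5],[-0.1,0,0]],
  [[-0.2,0,0.5],[-0.1,0,0]],
  [[-0.2,0,0.4],[0,0,0]],
  [[-0.2,0,0.4],[0,0,0]],
  [[-0.2,0,0.4],[0,0,0]],
  [[0,0,0],[0,0,0]],
])

```text
t: 3.2
tool_pos: [0.4912, 0.2333, 0.1599]
tool_rot: [1.876, 1.868, -0.584]
contact_force: [0.6, -0.5, -1.3]
opening: 0.0295
```

Run:
```python
from h import *
st();plan([.4885,.105,.015],6,1)
```

```text
t 3.2 tcp [0.4912 0.2333 0.1599] tip [0.4917 0.1344 0.0181] z [ 0.003 -0.572 -0.82 ] y [ 1.    -0.002  0.005] F [ 0.65 -0.51 -1.34] open 0.0295 q [ 0.41  0.24  1.89 -0.57  1.32  0.65]
[-0.37, -0.04, 0.32] [0.03, -0.02, -0.05]
```

jog_arm([
  [[-0.4,-0.1,0.3],[0,0,0]],
  [[-0.4,-0.1,0.3],[0,0,0]],
  [[-0.4,-0.1,0.3],[0,0,0]],
  [[-0.4,0,0.3],[0,0,0]],
  [[-0.4,0,0.3],[0,0,0]],
  [[-0.4,0,0.3],[0,0,0]],
])

```text
t: 3.8
tool_pos: [0.4882, 0.2016, 0.1596]
tool_rot: [1.876, 1.869, -0.581]
contact_force: [-0.0, 1.4, 1.2]
opening: 0.0301
```

```bash
cat >> h.py <<'E'
def knob(f):
    t=snap('top',f); hsv=cv2.cvtColor(t,cv2.COLOR_RGB2HSV)
    roi=t[262:320,255:480].astype(int)
    m=((roi.max(2)<95)&(roi[:,:,0]>roi[:,:,2]*1.35)).astype(np.uint8)
    return t
E
python3 - <<'E'
from h import *
st();plan([.4885,.08,.015],6,1)
s=snap('scene','s2.png');t=snap('top','t2.png')
a=cv2.resize(s[180:280,170:270],None,fx=4,fy=4,interpolation=cv2.INTER_CUBIC)
b=cv2.resize(t[250:340,220:320],None,fx=4,fy=4,interpolation=cv2.INTER_CUBIC)
H=np.zeros((400,800,3),np.uint8);H[:,:400]=a;H[:360,400:]=b
cv2.imwrite('pics/z2.png',H[:,:,::-1])
E
```

```text
t 3.8 tcp [0.4882 0.2016 0.1596] tip [0.489  0.1028 0.0176] z [ 0.005 -0.571 -0.821] y [ 1.    -0.002  0.007] F [-0.03  1.42  1.17] open 0.0301 q [ 0.36  0.2   1.94 -0.59  1.29  0.62]
[-0.28, 0.01, 0.25] [0.05, -0.03, -0.05]
```

View pics/z2.png

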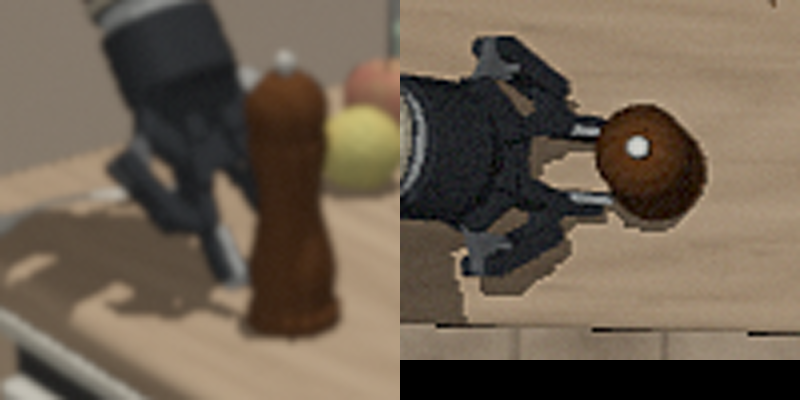

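Contact is made: Fy is +1.4 N and the knob has moved to about (279,287) in the top view. The mill is upright, seated between the two fingertips.

```bash
cat >> h.py <<'E'
def knob(f):
    o=ctrl.get_obs(); t=snap('top',f); r=t[265:310,255:480].astype(int)
    br=((r[:,:,0]>r[:,:,2]*1.6)&(r.max(2)<130)&(r.max(2)>25)).astype(np.uint8)
    n,l,s,c=cv2.connectedComponentsWithStats(br); k=1+np.argmax(s[1:,4])
    hull=cv2.dilate((l==k).astype(np.uint8),np.ones((5,5)))
    w=np.clip(r.min(2)-110,0,None)*hull; 
    x,y,ww,hh,_=s[k]
    ys,xs=np.mgrid[:r.shape[0],:r.shape[1]]
    # brightest blob neighbourhood, restricted inside brown bbox
    w2=w.copy()*0; w2[y+3:y+hh-3,x+3:x+ww-3]=w[y+3:y+hh-3,x+3:x+ww-3]
    cx=(w2*xs).sum()/w2.sum()+255; cy=(w2*ys).sum()/w2.sum()+265
    m=onz('top',cx,cy,.168); print('knob px',cx.round(1),cy.round(1),'mill',m.round(4),'bbox',x+255,y+265,ww,hh); return m,t
def pl(tip):
    st();knob_=None
E
python3 - <<'E'
from h import *
im=cv2.imread('pics/top0.png')[:,:,::-1]
class C: pass
knob('k1.png')
E
```

```text
knob px 279.3 286.2 mill [0.4886 0.0673] bbox 268 276 29 29
```

jog_arm([
  [[-0.5,0,0.4],[0,0,0]],
  [[-0.7,0,0.5],[0,0,0]],
  [[-0.8,0,0.6],[0,0,0]],
  [[-0.8,0,0.6],[0,0,0]],
  [[-0.8,0,0.6],[0,0,0]],
  [[-0.8,0,0.6],[0,0,0]],
  [[-0.7,0,0.5],[0,0,0]],
  [[-0.5,0,0.4],[0,0,0]],
])

```text
t: 4.75
tool_pos: [0.4888, 0.1265, 0.158]
tool_rot: [1.875, 1.868, -0.578]
contact_force: [-0.2, 2.5, 3.3]
opening: 0.0299
```

Run:
```python
from h import *
st();plan([.4855,-.06,.017],9,1);knob('k2.png')
s=snap('scene','s3.png')
```

```text
t 4.75 tcp [0.4888 0.1265 0.158 ] tip [0.49   0.0277 0.016 ] z [ 0.007 -0.571 -0.821] y [ 1.    -0.001  0.009] F [-0.25  2.47  3.28] open 0.0299 q [ 0.22  0.14  2.01 -0.64  1.21  0.53]
[-0.8, -0.04, 0.55] [0.04, -0.02, -0.04]
knob px 315.3 286.2 mill [ 0.4903 -0.0067] bbox 303 276 26 30
```

View pics/s3.png

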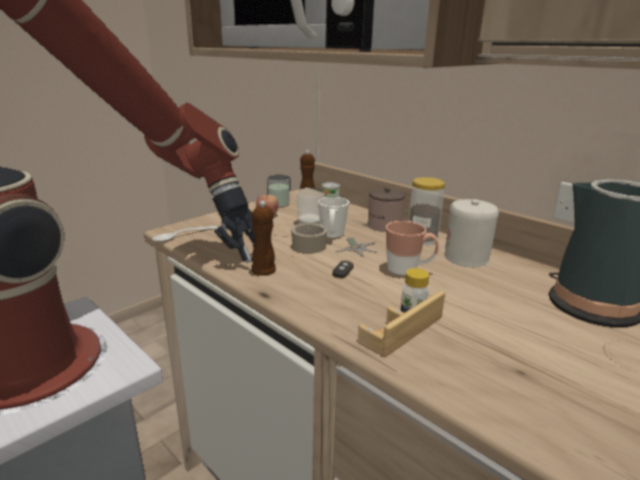

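The mill slides upright inside the fingers, at about (262,240) in the scene view. I'm continuing with the fingertips slightly higher.

jog_arm([
  [[-0.6,0,0.3],[0,0,0]],
  [[-0.8,-0.1,0.4],[0,0,0]],
  [[-0.8,-0.1,0.5],[0,0,0]],
  [[-0.8,0,0.5],[0,0,0]],
  [[-0.8,-0.1,0.6],[0,0,0]],
  [[-0.8,0,0.6],[0,0,0]],
  [[-0.8,-0.1,0.6],[0,0,0]],
  [[-0.7,0,0.5],[0,0,0]],
])

```text
t: 5.65
tool_pos: [0.4834, 0.048, 0.159]
tool_rot: [1.874, 1.87, -0.581]
contact_force: [0.8, 1.7, 0.7]
opening: 0.0299
```

Run:
```python
from h import *
st();plan([.485,-.14,.019],9,1);knob('k3.png')
```

```text
t 5.65 tcp [0.4834 0.048  0.159 ] tip [ 0.4843 -0.0508  0.017 ] z [ 0.005 -0.571 -0.821] y [ 1.    -0.     0.007] F [0.82 1.7  0.72] open 0.0299 q [ 0.07  0.08  2.08 -0.68  1.13  0.42]
[-0.82, 0.02, 0.55] [0.03, -0.02, -0.03]
knob px 270.4 279.7 mill [0.5014 0.0862] bbox 255 265 40 45
```

Run:
```python
from h import *
s=snap('scene','s4.png')
a=cv2.resize(s[180:360,200:460],None,fx=2,fy=2,interpolation=cv2.INTER_CUBIC)
t=cv2.imread('pics/k3.png')[:,:,::-1]
b=cv2.resize(t[240:340,255:515],None,fx=2,fy=2,interpolation=cv2.INTER_CUBIC)
cv2.imwrite('pics/z4.png',np.vstack([a,b])[:,:,::-1])
```

```text
(no output)
```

View pics/z4.png

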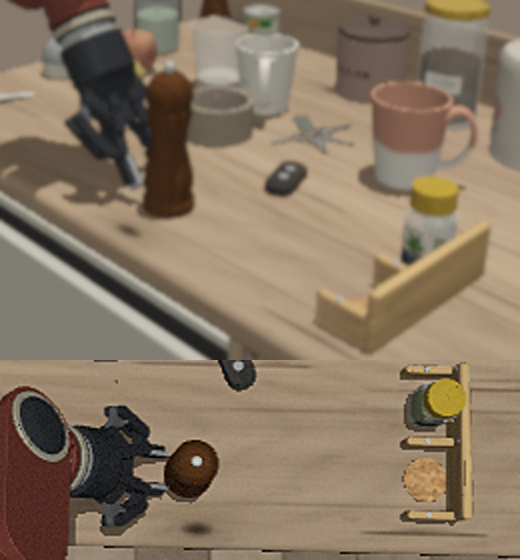

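The mill is centred in the fingers with its knob near (353,291), and the lane to the mat at (467,300) is clear.

```bash
cat >> h.py <<'E'
def knob(f):
    o=ctrl.get_obs();M=R.from_rotvec(o['tool_rot']).as_matrix();tip=o['tool_pos']+.173*M[:,2]
    t=snap('top',f);u,v=proj('top',np.array([tip[0],tip[1]-.0355,.168]))
    u0,v0=int(u)-8,int(v)-8; r=t[v0:v0+17,u0:u0+17].min(2).astype(float)
    w=np.clip(r-90,0,None);ys,xs=np.mgrid[:17,:17]
    cx=(w*xs).sum()/w.sum()+u0;cy=(w*ys).sum()/w.sum()+v0
    print('expected',u.round(1),v.round(1),'knob',cx.round(1),cy.round(1),'mill',onz('top',cx,cy,.168).round(4));return t
E
python3 - <<'E'
from h import *
st();knob('k4.png');plan([.484,-.14,.019],9,1)
E
```

```text
t 5.75 tcp [0.4833 0.0478 0.1589] tip [ 0.4841 -0.0511  0.0169] z [ 0.004 -0.572 -0.821] y [ 1.    -0.002  0.006] F [0.09 0.58 0.12] open 0.0297 q [ 0.07  0.08  2.08 -0.68  1.13  0.42]
expected 354.2 290.3 knob 353.7 289.1 mill [ 0.4865 -0.0856]
[-0.82, 0.01, 0.55] [0.03, -0.02, -0.03]
```

jog_arm([
  [[-0.6,0,0.4],[0,0,0]],
  [[-0.8,0,0.5],[0,0,0]],
  [[-0.8,0,0.6],[0,0,0]],
  [[-0.8,0,0.5],[0,0,0]],
  [[-0.8,0,0.6],[0,0,0]],
  [[-0.8,0,0.5],[0,0,0]],
  [[-0.8,0,0.6],[0,0,0]],
  [[-0.7,0,0.5],[0,0,0]],
])

```text
t: 6.6
tool_pos: [0.4831, -0.031, 0.1588]
tool_rot: [1.874, 1.871, -0.582]
contact_force: [-0.2, 0.9, 1.3]
opening: 0.03
```

Run:
```python
from h import *
st();knob('k5.png');plan([.482,-.21,.018],9,1)
```

```text
t 6.6 tcp [ 0.4831 -0.031   0.1588] tip [ 0.484  -0.1298  0.0168] z [ 0.005 -0.571 -0.821] y [1.    0.    0.006] F [-0.19  0.88  1.28] open 0.03 q [-0.09  0.05  2.1  -0.72  1.04  0.3 ]
expected 392.6 291.3 knob 392.4 290.5 mill [ 0.4856 -0.165 ]
[-0.73, -0.01, 0.49] [0.03, -0.02, -0.02]
```

jog_arm([
  [[-0.6,-0.1,0.4],[0,0,0]],
  [[-0.8,0,0.5],[0,0,0]],
  [[-0.8,-0.1,0.6],[0,0,0]],
  [[-0.8,0,0.5],[0,0,0]],
  [[-0.8,-0.1,0.6],[0,0,0]],
  [[-0.8,0,0.5],[0,0,0]],
  [[-0.8,-0.1,0.6],[0,0,0]],
  [[-0.7,0,0.5],[0,0,0]],
])

```text
t: 7.45
tool_pos: [0.4785, -0.1119, 0.1592]
tool_rot: [1.873, 1.871, -0.583]
contact_force: [-0.6, 1.0, 0.2]
opening: 0.0296
```

Run:
```python
from h import *
st();knob('k6.png');plan([.48,-.26,.018],6,1)
s=snap('scene','s6.png')
a=cv2.resize(s[180:360,200:460],None,fx=2,fy=2,interpolation=cv2.INTER_CUBIC)
t=cv2.imread('pics/k6.png')[:,:,::-1]
b=cv2.resize(t[240:340,255:515],None,fx=2,fy=2,interpolation=cv2.INTER_CUBIC)
cv2.imwrite('pics/z6.png',np.vstack([a,b])[:,:,::-1])
```

```text
t 7.45 tcp [ 0.4785 -0.1119  0.1592] tip [ 0.4793 -0.2108  0.0172] z [ 0.004 -0.572 -0.821] y [1.    0.    0.005] F [-0.61  1.02  0.15] open 0.0296 q [-0.26  0.05  2.11 -0.74  0.95  0.18]
expected 432.2 294.6 knob 433.0 293.5 mill [ 0.4813 -0.2478]
[-0.66, 0.02, 0.45] [0.04, -0.02, -0.03]
```

View pics/z6.png

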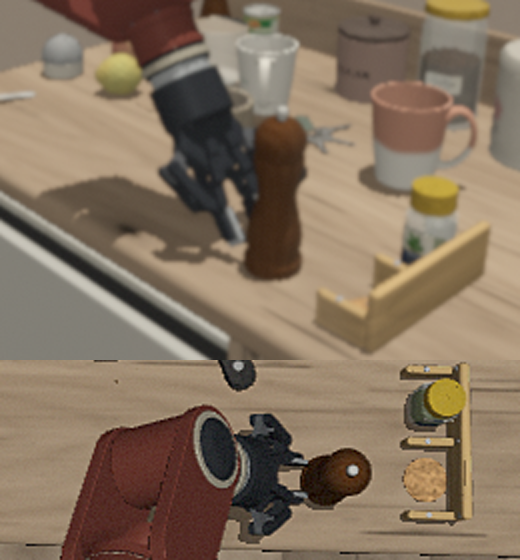

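The mill is at x = 0.481, in line with the mat, and still upright. I'll go straight in, slower.

jog_arm([
  [[-0.5,0,0.4],[0,0,0]],
  [[-0.6,0,0.4],[0,0,0]],
  [[-0.6,0,0.4],[0,0,0]],
  [[-0.6,0,0.4],[0,0,0]],
  [[-0.6,0,0.4],[0,0,0]],
  [[-0.6,0,0.4],[0,0,0]],
  [[-0.6,0,0.4],[0,0,0]],
])

```text
t: 8.25
tool_pos: [0.4783, -0.1649, 0.1591]
tool_rot: [1.874, 1.872, -0.583]
contact_force: [-0.8, 0.3, -0.8]
opening: 0.0297
```

Run:
```python
from h import *
st();knob('k7.png');plan([.48,-.30,.018],8,1)
t=cv2.imread('pics/k7.png')[:,:,::-1]
b=cv2.resize(t[230:330,380:510],None,fx=5,fy=5,interpolation=cv2.INTER_CUBIC)
cv2.imwrite('pics/z7.png',b[:,:,::-1])
```

```text
t 8.25 tcp [ 0.4783 -0.1649  0.1591] tip [ 0.479  -0.2636  0.0171] z [ 0.004 -0.571 -0.821] y [1.    0.001 0.004] F [-0.77  0.32 -0.79] open 0.0297 q [-0.37  0.07  2.09 -0.75  0.89  0.09]
expected 458.2 295.3 knob 458.5 294.6 mill [ 0.4806 -0.3   ]
[-0.36, 0.02, 0.25] [0.02, -0.02, -0.02]
```

View pics/z7.png

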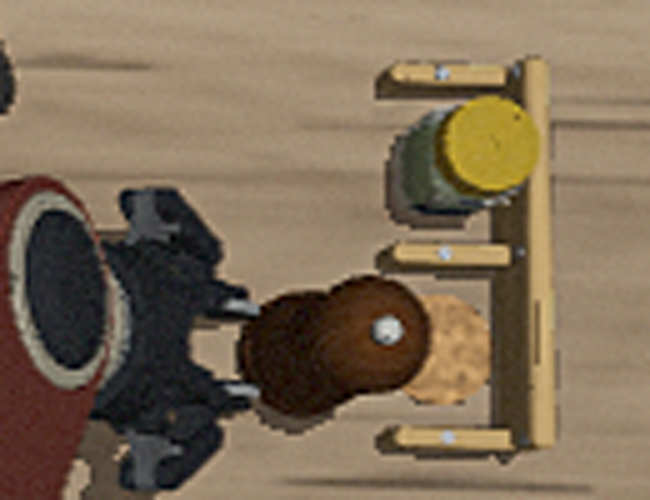

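jog_arm([
  [[-0.4,0,0.3],[0,0,0]],
  [[-0.4,0,0.3],[0,0,0]],
  [[-0.5,0,0.3],[0,0,0]],
  [[-0.4,0,0.3],[0,0,0]],
  [[-0.4,0,0.3],[0,0,0]],
  [[-0.5,0,0.3],[0,0,0]],
  [[-0.4,0,0.3],[0,0,0]],
  [[-0.4,0,0.3],[0,0,0]],
])

```text
t: 9.1
tool_pos: [0.4784, -0.2106, 0.1591]
tool_rot: [1.873, 1.872, -0.584]
contact_force: [0.1, 1.0, 0.9]
opening: 0.0297
```

Run:
```python
from h import *
st();knob('k8.png');plan([.48,-.3215,.018],8,1)
t=cv2.imread('pics/k8.png')[:,:,::-1]
b=cv2.resize(t[230:330,380:510],None,fx=5,fy=5,interpolation=cv2.INTER_CUBIC)
cv2.imwrite('pics/z8.png',b[:,:,::-1])
```

```text
t 9.1 tcp [ 0.4784 -0.2106  0.1591] tip [ 0.4791 -0.3095  0.0172] z [ 0.004 -0.572 -0.82 ] y [1.    0.    0.004] F [0.13 1.01 0.86] open 0.0297 q [-0.45  0.09  2.06 -0.76  0.84  0.02]
expected 480.7 295.8 knob 481.7 295.4 mill [ 0.4801 -0.3471]
[-0.12, 0.02, 0.07] [0.03, -0.01, -0.02]
```

View pics/z8.png

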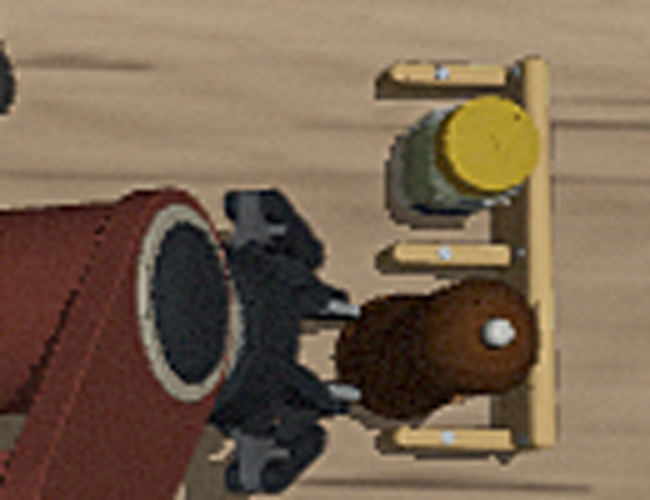

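jog_arm([
  [[-0.2,0,0.15],[0,0,0]],
  [[-0.2,0,0.15],[0,0,0]],
  [[-0.2,0,0.15],[0,0,0]],
])

```text
t: 9.45
tool_pos: [0.4786, -0.2193, 0.1591]
tool_rot: [1.873, 1.871, -0.584]
contact_force: [1.1, 1.7, 0.9]
opening: 0.0301
```

Run:
```python
from h import *
st();knob('k9.png')
```

```text
t 9.45 tcp [ 0.4786 -0.2193  0.1591] tip [ 0.4792 -0.3183  0.0172] z [ 0.004 -0.572 -0.82 ] y [1.    0.    0.004] F [1.08 1.71 0.87] open 0.0301 q [-0.47  0.1   2.06 -0.76  0.84  0.01]
expected 485.0 295.9 knob 485.8 294.6 mill [ 0.4819 -0.3555]
```

jog_arm([
  [[-0.1,0,0.1],[0,0,0]],
  [[-0.1,0,0.1],[0,0,0]],
])

```text
t: 9.7
tool_pos: [0.4787, -0.2225, 0.1588]
tool_rot: [1.873, 1.871, -0.584]
contact_force: [0.0, 1.5, 0.9]
opening: 0.0297
```

Run:
```python
from h import *
st();knob('k10.png')
```

```text
t 9.7 tcp [ 0.4787 -0.2225  0.1588] tip [ 0.4794 -0.3215  0.017 ] z [ 0.004 -0.572 -0.82 ] y [1.    0.    0.005] F [0.03 1.5  0.91] open 0.0297 q [-0.47  0.1   2.05 -0.76  0.83  0.01]
expected 486.6 295.8 knob 488.0 294.7 mill [ 0.4819 -0.3599]
```

jog_arm([
  [[-0.1,0,0.1],[0,0,0]],
  [[-0.1,0,0.05],[0,0,0]],
])

```text
t: 9.95
tool_pos: [0.4789, -0.2251, 0.1588]
tool_rot: [1.873, 1.871, -0.584]
contact_force: [0.3, 1.0, 0.5]
opening: 0.03
```

Run:
```python
from h import *
st();knob('k11.png');s=snap('scene','s11.png')
a=cv2.resize(s[200:360,260:460],None,fx=4,fy=3.7,interpolation=cv2.INTER_CUBIC)
cv2.imwrite('pics/z11.png',a[:,:,::-1])
```

```text
t 9.95 tcp [ 0.4789 -0.2251  0.1588] tip [ 0.4796 -0.3242  0.017 ] z [ 0.004 -0.573 -0.82 ] y [1.    0.    0.005] F [0.32 0.99 0.51] open 0.03 q [-0.48  0.1   2.05 -0.76  0.83  0.  ]
expected 487.9 295.8 knob 489.0 294.7 mill [ 0.4818 -0.362 ]
```

View pics/z11.png

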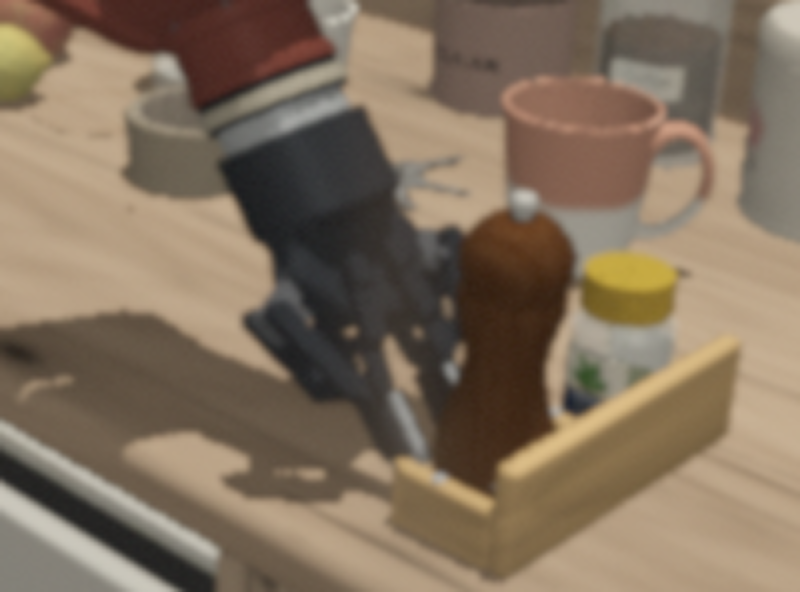

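jog_arm([
  [[-0.1,0,0.1],[0,0,0]],
  [[-0.1,0,0.05],[0,0,0]],
])

```text
t: 10.25
tool_pos: [0.4789, -0.2277, 0.1588]
tool_rot: [1.872, 1.871, -0.584]
contact_force: [0.4, 1.3, 0.7]
opening: 0.0301
```

Run:
```python
from h import *
st();knob('k12.png')
```

```text
t 10.25 tcp [ 0.4789 -0.2277  0.1588] tip [ 0.4796 -0.3268  0.0169] z [ 0.004 -0.573 -0.82 ] y [1.    0.001 0.005] F [0.4  1.35 0.7 ] open 0.0301 q [-0.48  0.11  2.05 -0.76  0.83  0.  ]
expected 489.1 295.8 knob 490.8 294.8 mill [ 0.4818 -0.3657]
```

Run:
```python
from h import *
s=snap('scene','s12.png');t=cv2.imread('pics/k12.png')[:,:,::-1]
a=cv2.resize(s[230:350,340:450],None,fx=4,fy=4,interpolation=cv2.INTER_CUBIC)
b=cv2.resize(t[232:332,440:510],None,fx=5,fy=5,interpolation=cv2.INTER_CUBIC)
H=np.zeros((500,790,3),np.uint8);H[:480,:440]=a;H[:,440:]=b
cv2.imwrite('pics/z12.png',H[:,:,::-1])
```

View pics/z12.png

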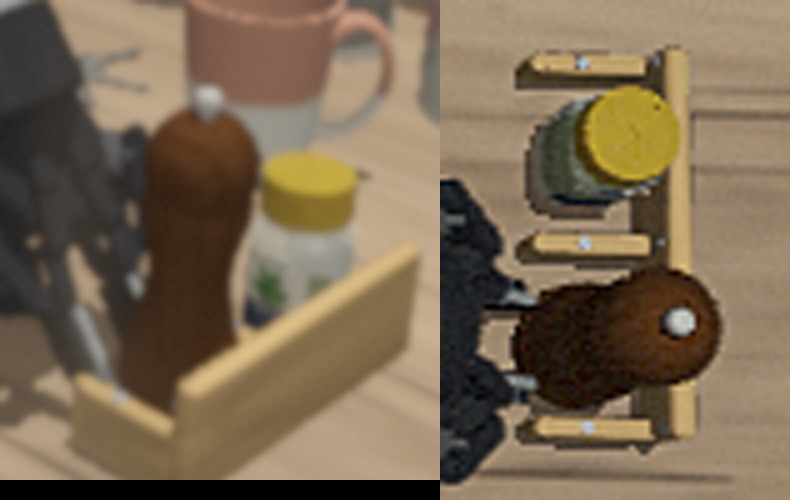

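Run:
```python
from h import *
o1,d1=ray('top',490.8,294.8);o2,d2=ray('scene',340+208/4,230+103/4)
A=np.stack([d1,-d2],1);t=np.linalg.lstsq(A,o2-o1,rcond=None)[0];print(o1+d1*t[0],o2+d2*t[1])
for y in(-.357,-.36):
  for z in(0,.05,.1,.166):
    print(y,z,'z12 scene',((proj('scene',np.array([.4815,y,z]))-[340,230])*4).round(),'top',((proj('top',np.array([.4815,y,z]))-[440,232])*5+[440,0]).round())
```

```text
[ 0.48173155 -0.3657631   0.16785791] [ 0.4775571  -0.36101698  0.16614861]
-0.357 0 z12 scene [176. 429.] top [571. 339.]
-0.357 0.05 z12 scene [185. 335.] top [598. 332.]
-0.357 0.1 z12 scene [193. 236.] top [628. 325.]
-0.357 0.166 z12 scene [206.  98.] top [671. 314.]
-0.36 0 z12 scene [182. 432.] top [577. 339.]
-0.36 0.05 z12 scene [190. 338.] top [605. 332.]
-0.36 0.1 z12 scene [199. 239.] top [635. 325.]
-0.36 0.166 z12 scene [212. 100.] top [679. 315.]
```

The knob reading was skewed by the bright rail behind it. In the picture the knob is near (488,296), so the mill is at about (0.479,-0.361) and upright. I'll nudge it a little more to feel the rail.

jog_arm([
  [[-0.1,0,0.05],[0,0,0]],
  [[-0.1,0,0.05],[0,0,0]],
  [[0,0,0],[0,0,0]],
])

```text
t: 10.65
tool_pos: [0.4789, -0.2285, 0.1589]
tool_rot: [1.875, 1.871, -0.581]
contact_force: [-1.0, 3.3, 2.3]
opening: 0.0299
```

Run:
```python
from h import *
st()
t=snap('top','k13.png')
b=cv2.resize(t[232:332,440:510],None,fx=5,fy=5,interpolation=cv2.INTER_CUBIC)
cv2.imwrite('pics/z13.png',b[:,:,::-1])
```

```text
t 10.65 tcp [ 0.4789 -0.2285  0.1589] tip [ 0.4797 -0.3271  0.0167] z [ 0.005 -0.57  -0.822] y [ 1.    -0.     0.006] F [-1.04  3.26  2.33] open 0.0299 q [-0.48  0.11  2.05 -0.75  0.83 -0.  ]
```

View pics/z13.png

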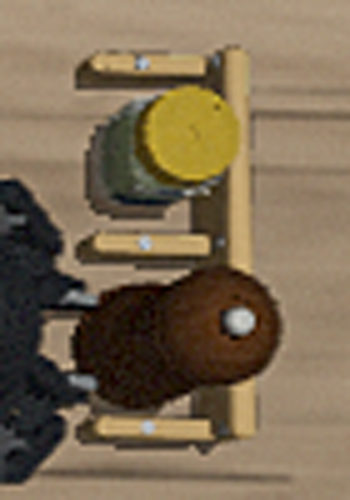

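The force has risen to 3.3 N and the tip has stopped, so the mill is against the rail. I'll retreat straight back, then up.

jog_arm([
  [[0.3,0,-0.2],[0,0,0]],
  [[0.6,0,-0.4],[0,0,0]],
  [[0.8,0,-0.6],[0,0,0]],
  [[1.2,0,-0.9],[0,0,0]],
  [[1.6,0,-1.2],[0,0,0]],
  [[1.6,0,-1.2],[0,0,0]],
  [[1.0,0,-1.5],[0,0,0]],
  [[0,0,-1.5],[0,0,0]],
])

```text
t: 11.5
tool_pos: [0.4768, -0.1201, 0.1782]
tool_rot: [1.877, 1.874, -0.585]
contact_force: [0.8, -0.1, 0.8]
opening: 0.0302
```

jog_arm([
  [[0,0,-2],[0,0,0]],
  [[0,0,-2],[0,0,0]],
  [[0,0,-1],[0,0,0]],
  [[0,0,0],[0,0,0]],
  [[0,0,0],[0,0,0]],
])

```text
t: 12.0
tool_pos: [0.4759, -0.0854, 0.221]
tool_rot: [1.871, 1.878, -0.583]
contact_force: [-0.5, 0.5, 0.6]
opening: 0.03
```

Run:
```python
from h import *
st()
t=snap('top','k14.png');s=snap('scene','s14.png')
cv2.imwrite('pics/z14.png',cv2.resize(t[232:332,440:510],None,fx=5,fy=5,interpolation=cv2.INTER_CUBIC)[:,:,::-1])
```

```text
t 12.0 tcp [ 0.4759 -0.0854  0.221 ] tip [ 0.4766 -0.1839  0.0788] z [ 0.004 -0.57  -0.822] y [1.    0.005 0.002] F [-0.48  0.51  0.58] open 0.03 q [-0.21 -0.08  2.11 -0.68  1.08  0.11]
```

View pics/z14.png

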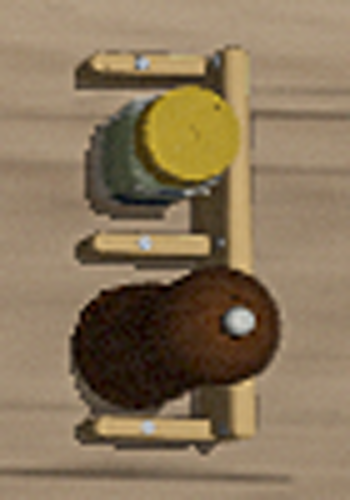

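View pics/s14.png

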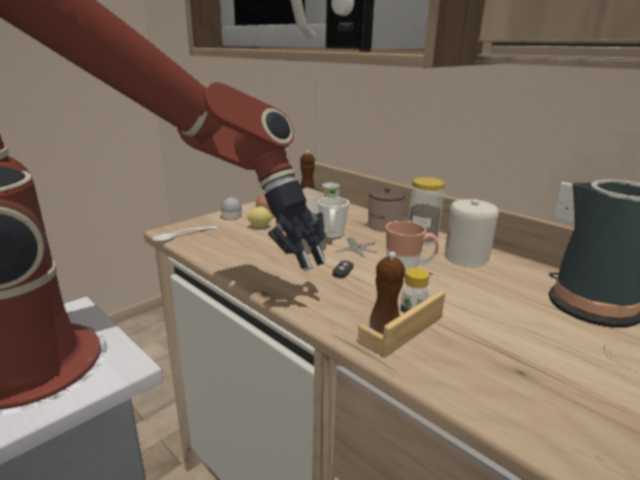

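View pics/k14.png

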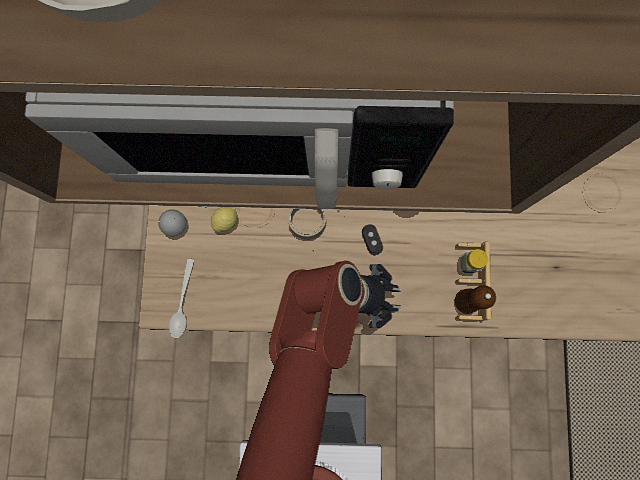

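Run:
```python
from h import *
print(onz('top',440+74/5,232+345/5,.008), onz('top',440+239/5,232+321/5,.166))
print(ctrl.finish_job())
```

```text
[ 0.47751477 -0.32839793] [ 0.47886255 -0.3601095 ]
the job is handed in; nothing more can be done
None
```

I pushed the mill at foot level, with two leaning fingertips set 30 mm apart, from about (0.489, 0.080) into the bay with the mat. At the back rail the fingertips stopped and the push force rose from 1.3 to 3.3 N. I then backed the arm away, checked, and handed the job in at about 12 s. No verdict was reported.

**Last checks:**
- **Position:** the knob puts the mill's axis at about (0.479, -0.360), and the foot edge puts it at y ≈ -0.357. The mat's centre is at (0.481, -0.360), so the mill is within about 4 mm of it.
- **Upright:** the knob and foot agree to about 3 mm, so it looks upright, and it did not move when the fingers left it.
- **Other things:** by eye, the spice jar, spoon, tape, lemon and mug are where they were in the first pictures. I did not measure them again.

**One disagreement:** near the end, my automatic knob reading gave y = -0.366. It had picked up the bright rail behind the knob, so I went by the position read from the picture instead.

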